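# Close the chair-panel press from its control boxes

## Robot

A 7-joint arm with a two-finger parallel gripper is mounted at the origin on the work surface. World frame = base frame: x ahead of the robot, y to its left, z up, the work surface at z = 0. Lengths are in m, angles in rad, forces in N, time in s.
With the tool pointing down it reaches from about 0.4 to 0.9 m from the base axis. Payload 5.5 kg.
Tool frame: the origin (TCP) lies midway between the tips of the shut fingers; the grasp point (between the pads) lies 19 mm behind it (bot.grip_point_offset is the distance from the TCP to the grasp point, in m); z points along the fingers, y is the line along which they close (so a half turn about z gives the same grasp; the last joint's range is limited). The gripper opens to 92 mm and grips with 3 to 60 N. Pads are 19 mm wide; open, the fingers measure 130 mm over their backs; the gripper's body (75 mm by 190 mm) begins 47 mm behind the grasp point.
Start: joints at [-1.061, 0.501, -0.427, 1.55, 0.221, 1.138, -0.21], TCP at [0.159, 0.63, 0.227] pointing down, gripper open.
Joint ranges: [-2.88, 2.88], [-0.31, 2.03], [-1.54, 1.56], [0.2, 2.42], [-1.41, 4.55], [0.19, 2.02], [-2.57, 2.57]. Speed limits (rad/s): [2.57, 2.57, 3.14, 3.14, 3.14, 3.14, 3.14].

## Interface

Orientations are given as a unit quaternion [w, x, y, z].
In Python, from plant import bot gives the robot as it stands.
- The arm moves only by the tool arm_command, never from a script. Its argument "series" is a list of rows, each a list of 3 entries, a list of its own where there are three numbers: the shift along the tool's x, y, z in mm, then the turn, a rotation vector about the tool's x, y, z in degrees, then the opening, from 0 (shut) to 1 (fully open). A call has 1 to 20 rows; each row shifts and turns the commanded pose from where the row before left it, along the tool's axes as they then stand; what a row does not reach is not made up. A row lasts 1/12 s, in which the tool goes at most 41.7 mm and 7.16 degrees, less where a joint would pass 70% of its speed; a pose out of reach is approached as far as the arm can. A call with a gripper value outside its range is refused whole. The fingers move at their own pace and stop on an object; the grip force is fixed at half the most. Time passes only in rows, so rows that do not move let the fingers close. It gives the time, the measured TCP pose, the force, the opening and the grip force at its end, in the units of the state.
- bot.get_obs(): the state, without advancing time (a new reading comes with each control period).
- bot.read_camera(name): name is "scene" or "side" or "wrist"; returns a dict with "pixels" (384x512x3 uint8, red, green, blue), "z_map" (384x512 float32, m along the optical axis (not along the pixel's ray), 0 where there is no reading), "fx", "fy", "cx", "cy" (pixels), "k1" (the pictures are not rectified: a ray, as slopes to the right and down, at radius r is drawn at 1 + k1 r^2 times it, then the intrinsics apply), "camera_from_world" (4x4, takes a point from world to camera coordinates). Camera axes: x right, y down, z forward; pixel columns grow to the right and rows downward; lengths in m; the calibration is good to about 2 mm. A picture is of the moment at which its call begins.
- bot.finish_job(): hands the job in; it is judged then, once.
The state is a dict: "t": time; "q": joint angles; "joint_vel": joint speeds; "joint_torque": joint torques, N m; "position": TCP position; "orientation": TCP orientation; "contact_force": force on the tool from outside, world axes, zero at the start; "moment": the same for the moment, N m; "grip_width": finger opening in m; "grasp_force": force on a finger pad.
Only numpy, scipy, OpenCV 4.12 (cv2) and the standard library are available. Lean on these libraries where they do the work, as an engineer would, in place of code of your own. Each camera call takes 0.05 s, during which the arm holds its last target. There are 200 camera calls.

## Task

Start the chair-panel press from its control boxes: first press down the raised end of the long rocker switch until it has tipped right over, then push the thin steel plunger fully in, and last press the big round mushroom button all the way down and keep it held down: finish while still pressing it. Do not press the square key, press nothing before its turn, and do not lift, tip or push about the boxes or the other things on the bench.

Things in the scene. Friction and masses are not known exactly. Their poses are not given: they have to be found in the camera images.
- switch_box: grey control box 100 (its x) x 80 (its y) x 45 mm high on four rubber feet, about 0.95 kg, loose on the bench, steady when pressed from above; origin at the centre of its underside, x towards the side with a brass air fitting, z up; turned up to 0.4 rad either way from world x. Carries the rocker, centred on its top.
- valve_box: grey control box 100 (its x) x 80 (its y) x 45 mm high on four rubber feet, about 0.95 kg, loose on the bench, steady when pressed from above; origin at the centre of its underside, x towards the side with a brass air fitting, z up; turned up to 0.4 rad either way from world x. Carries the thin steel plunger, centred on its top.
- clamp_box: grey control box 100 (its x) x 80 (its y) x 45 mm high on four rubber feet, about 0.95 kg, loose on the bench, steady when pressed from above; origin at the centre of its underside, x towards the side with a brass air fitting, z up; turned up to 0.4 rad either way from world x. Carries the mushroom button, centred on its top.
- blow_box: grey control box 100 (its x) x 80 (its y) x 45 mm high on four rubber feet, about 0.95 kg, loose on the bench, steady when pressed from above; origin at the centre of its underside, x towards the side with a brass air fitting, z up; turned up to 0.4 rad either way from world x. Carries the square key, centred on its top: not to be pressed.
- rocker (a joint): tip angle of the rocker, rad: 0 to 0.04 at the start (end towards box +x raised), 0.44 = tipped right over, that end down. A black bar 64 mm (box x) x 34 x 16 mm thick, pivoting about the box's y axis 49 mm above the bench. 2 to 4 N at the fingertip tips it; it stays where it is left. Its pressed end stays above the housing, so wide fingertips can tip it right over.
- rocker_press (a point): the point to press: on the rocker's upper face, on its centre line, 24 mm from the pivot towards the raised end (box +x: the half with a thin white line, nearer the brass fitting); about 62 mm above the bench at the start, 52 mm when tipped right over
- plunger (a joint): how far the plunger is pushed in, m: about 0 (up to 0.002) at the start, 0.012 = fully in. Slides straight down against about 3.5 N and stays where it is left.
- plunger_top (a point): centre of the top of the steel plunger, an 18 mm round rod standing 24 mm above its housing (69 mm above the bench) at the start, 12 mm when in
- palm_button (a joint): how far the mushroom button is down, m: 0 free, 0.008 = all the way down; springs back, 1.5 N to start, 5 N at the bottom
- palm_top (a point): centre of the top of the black mushroom button, 56 mm across, 28 mm above its housing (73 mm above the bench) when free
- square_key (a joint): how far the square key is down, m: 0 free, 0.006 fully down; springs back. Must not be pressed.
- square_top (a point): centre of the top of the black square key, 34 x 34 mm, 16 mm above its housing (61 mm above the bench)
- spool: wooden thread spool, 40 mm across, 50 mm high, upright between the boxes; leave alone; origin at its underside
- tack_tin: small steel tin, 44 mm across, 40 mm high; leave alone; origin at its underside
- offcut: plywood offcut 70 x 45 x 22 mm; leave alone; origin at its underside
- tape_roll: cardboard ring lying flat, 84 mm across, 24 mm high; leave alone; origin at its underside
- hammer: hammer 260 mm long lying flat; leave alone
- staple_box: cardboard box 85 x 55 x 35 mm; leave alone; origin at its underside
- screwdriver: screwdriver 180 mm long lying flat; leave alone
Not all that is in view belongs to the job. What is shaped like the switch_box but blue is not meant. What is shaped like the clamp_box but purple is not meant.

How it is judged:
On the way, in this order (a step that is already met when the one before it is completed fails the run):
1. the rocker is tipped right over (value of joint rocker above 0.36 rad), for 0.1 s.
2. then the plunger is pushed fully in (value of joint plunger above 0.0095 m), for 0.1 s.
3. then the mushroom button is held down (value of joint palm_button above 0.006 m), for 0.3 s.
At the end, for the whole second after the job is handed in: The rocker is tipped over (above 0.36 of 0.44 rad), the plunger is in (above 9.5 of 12 mm), the fingers hold the mushroom button down (above 6 of 8 mm, pushing with more than 1.5 N), the square key is up, and the boxes stand still on the bench (value of joint rocker above 0.36 rad and value of joint plunger above 0.0095 m and value of joint palm_button above 0.006 m and contact force between the fingers and clamp_box above 1.5 N and value of joint square_key below 0.002 m and height (world z) of each of switch_box, valve_box, clamp_box, blow_box below 0.006 m and linear speed of each of switch_box, valve_box, clamp_box, blow_box below 0.03 m/s); the arm keeps its last pose, push and grip.
It fails at once if the square key is pressed (beyond 3 mm) (value of joint square_key above 0.003 m).
It fails at once if the plunger is pushed in (beyond 5 mm) before the rocker is over (value of joint plunger above 0.005 m and not (value of joint rocker above 0.36 rad)).
It fails at once if the mushroom button is pressed (beyond 3 mm) before the rocker is over and the plunger in (value of joint palm_button above 0.003 m and not (value of joint rocker above 0.36 rad and value of joint plunger above 0.0095 m)).
It fails at once if a control box is lifted (10 mm), tipped (0.15 rad) or pushed away (25 mm) (height (world z) of any of switch_box, valve_box, clamp_box, blow_box above 0.01 m or angle between any of switch_box, valve_box, clamp_box, blow_box's own z axis and vertical above 0.15 rad or distance of any of switch_box, valve_box, clamp_box, blow_box from where it was at the start of the episode above 0.025 m).
It fails at once if another thing on the bench is moved by more than 30 mm (distance of any of spool, tack_tin, offcut, tape_roll, hammer, staple_box, screwdriver from where it was at the start of the episode above 0.03 m).
It also fails if it takes over 64 s, if anything falls off the work surface, if the arm or the gripper's body presses on something with over 40 N, if the wrist force passes 120 N, or if a joint passes its speed limit or range.

## Working session

There is one attempt and no reset: what is moved stays moved. The work goes in short steps, Python scripts to look and compute and a tool call to move; the robot and the scene stay as the last step left them, time stands still between calls to the robot, and variables do not carry over. Pictures are saved under pics/ and viewed, at most 10 in all, crops included, and the job is handed in when it is done.

Besides the shell and the picture viewer there is one more tool, called by a JSON object that holds its "name" and its "arguments", one argument or row to a line. arm_command: Moves the arm, as the interface text tells. Its arguments: {"type":"object","properties":{"series":{"type":"array"}},"required":["series"]}

```bash
mkdir -p pics; cat > h.py <<'E'
import numpy as np, cv2
from plant import bot
def world(c, u, v, z=None):
    """pixel -> world; by depth map, or on plane z"""
    K=np.array([[c['fx'],0,c['cx']],[0,c['fy'],c['cy']],[0,0,1.]])
    p=cv2.undistortPoints(np.array([[[u,v]]],float),K,np.array([c['k1'],0,0,0.]))[0,0]
    T=np.linalg.inv(c['camera_from_world']); d=T[:3,:3]@np.array([p[0],p[1],1]); o=T[:3,3]
    s=c['z_map'][int(round(v)),int(round(u))] if z is None else (z-o[2])/d[2]
    return o+s*d
E
python3 - <<'E'
from h import *
for n in ('scene','side'):
    c=bot.read_camera(n); np.save(f'{n}.npy',c,allow_pickle=True)
    cv2.imwrite(f'pics/{n}0.png',c['pixels'][:,:,::-1])
    T=np.linalg.inv(c['camera_from_world']); print(n,T[:3,3].round(3),T[:3,2].round(2),c['fx'],c['k1'])
s=bot.get_obs(); print(s)
E
```

```text
scene [1.036 0.533 1.002] [-0.45 -0.46 -0.76] 451.9983220068163 0.01892049591651308
side [-0.127 -1.083  1.12 ] [ 0.38  0.66 -0.65] 496.3479857667176 -0.047309509177637196
{'t': 0.1, 'q': array([-1.06079946,  0.50175465, -0.4268164 ,  1.5513141 ,  0.22081317,
        1.13827819, -0.21031148]), 'joint_vel': array([ 0.00182253, -0.00244126, -0.00065955, -0.00111446, -0.00012465,
        0.00051974, -0.00094385]), 'joint_torque': array([-1.06280131e-02, -5.67878866e+01, -5.83820745e+00, -2.79914117e+01,
       -6.90404652e-02,  2.42049212e-02,  2.71360688e-05]), 'position': array([0.15868143, 0.62970778, 0.22579554]), 'orientation': array([-1.35165162e-04,  1.23063652e-01,  9.92398416e-01, -8.38694371e-04]), 'contact_force': array([-0.13585309, -0.09389214, -0.11581599]), 'moment': array([-0.02326251,  0.06421893,  0.01796739]), 'grasp_force': 0.0, 'grip_width': 0.09172709812684775}
```

View pics/scene0.png

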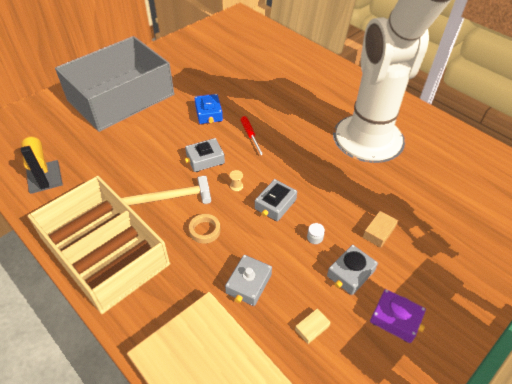

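View pics/side0.png

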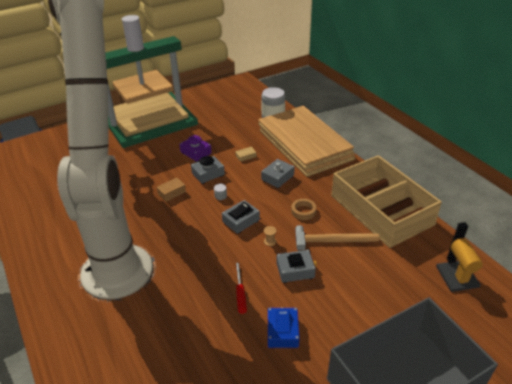

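The scene view shows four grey boxes: (205,153), (277,198), (249,278) with the steel rod, and (353,266) with the mushroom. The blue one at (208,108) and the purple one at (398,315) are decoys. The rocker and the square key could be either (277,198) or (205,153), so I'll enlarge both.

```bash
python3 - <<'E'
from h import *
cs=np.load('scene.npy',allow_pickle=True).item(); cd=np.load('side.npy',allow_pickle=True).item()
def crop(c,u,v): return cv2.resize(np.ascontiguousarray(c['pixels'][v-26:v+26,u-26:u+26,::-1]),(260,260),interpolation=cv2.INTER_CUBIC)
a=np.hstack([crop(cs,*p) for p in ((277,198),(205,153),(353,268))]); b=np.hstack([crop(cd,*p) for p in ((241,216),(296,264),(278,173))])
cv2.imwrite('pics/crop.png',np.vstack([a,b]))
for n,c in(('scene',cs),('side',cd)):
    hsv=cv2.cvtColor(c['pixels'],cv2.COLOR_RGB2HSV)
    m=cv2.inRange(hsv,(0,0,0),(179,255,40)); k,l,st,ce=cv2.connectedComponentsWithStats(m)
    for i in range(1,k):
        if 60<st[i,4]<900: print(n,'dark',ce[i].round(1),st[i,4],world(c,*ce[i]).round(3))
    m=cv2.inRange(hsv,(18,170,140),(32,255,255)); k,l,st,ce=cv2.connectedComponentsWithStats(m)
    for i in range(1,k):
        if 10<st[i,4]<200: print(n,'brass',ce[i].round(1),st[i,4],world(c,*ce[i]).round(3))
    m=cv2.inRange(hsv,(0,0,70),(179,60,215)); k,l,st,ce=cv2.connectedComponentsWithStats(m)
    for i in range(1,k):
        if 200<st[i,4]<2500:print(n,'grey',ce[i].round(1),st[i,4],world(c,*ce[i]).round(3))
E
```

```text
scene brass [210.4 120.1] 15 [ 0.344 -0.392  0.025]
scene brass [ 25.6 164.6] 27 [ 0.885 -0.524  0.098]
scene brass [186.9 159.8] 20 [ 0.514 -0.299  0.027]
scene brass [264.3 212.7] 26 [0.484 0.004 0.024]
scene brass [338.1 283.6] 35 [0.509 0.285 0.029]
scene brass [238.  298.8] 35 [0.712 0.147 0.028]
scene brass [421.4 327.8] 21 [0.459 0.486 0.03 ]
scene grey [443.6  48.1] 1199 [-0.6   -0.099  0.024]
scene grey [351.1 130.2] 726 [ 0.065 -0.033  0.046]
scene grey [204.8 155.6] 704 [ 0.474 -0.261  0.046]
scene grey [ 45.7 177.6] 507 [ 0.857 -0.508  0.037]
scene grey [275.5 201.1] 715 [0.452 0.013 0.055]
scene grey [351.4 271.4] 1025 [0.466 0.289 0.042]
scene grey [248.3 279.7] 1306 [0.667 0.135 0.047]
side dark [206.4 160.4] 100 [0.446 0.277 0.07 ]
side dark [113.2 179.3] 282 [ 0.049 -0.059  0.37 ]
side dark [240.2 211.7] 167 [ 0.421 -0.019  0.058]
side dark [460.4 230.7] 141 [ 0.861 -0.506  0.149]
side dark [451.9 259.6] 99 [ 0.864 -0.508  0.03 ]
side dark [295.4 260.3] 163 [-0.127 -1.083  1.12 ]
side dark [471.7 283.4] 102 [ 0.856 -0.596  0.015]
side grey [132.5  32.8] 604 [0.392 0.742 0.404]
side grey [175.4  77.3] 306 [0.545 0.758 0.171]
side grey [272.8  99.9] 573 [0.846 0.462 0.112]
side grey [277.4 169.2] 357 [0.648 0.116 0.053]
side grey [239.5 213.4] 254 [ 0.414 -0.026  0.059]
side grey [295.9 255.7] 689 [ 0.462 -0.277  0.063]
side grey [ 18.2 367.7] 731 [-0.458  0.414 -0.748]
side grey [453.7 377.3] 429 [ 0.593 -0.774  0.007]
```

View pics/crop.png

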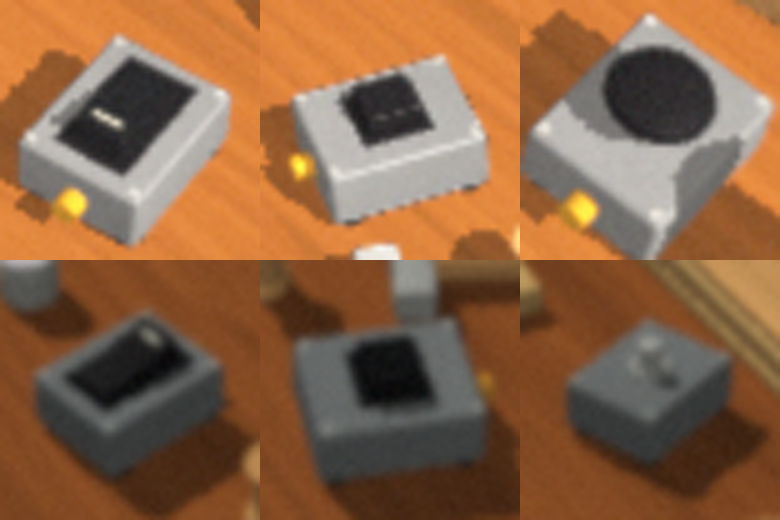

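The crops settle it. Scene box (277,198) has the long bar with a white line near the brass fitting, so it is switch_box. Scene box (205,153) carries a square key, so it is blow_box and stays off limits. The plunger box is at (249,278) and the mushroom box at (353,266). Next I'll measure centres and yaw from both views.

```bash
cat > m.py <<'E'
from h import *
cs=np.load('scene.npy',allow_pickle=True).item(); cd=np.load('side.npy',allow_pickle=True).item()
for n,(u,v) in dict(switch=(277,198),valve=(249,278),clamp=(353,266)).items():
    P=np.array([[*world(cs,x,y),x,y] for y in range(v-34,v+34) for x in range(u-36,u+36) if cs['z_map'][y,x]>0])
    top=P[(P[:,2]>.038)&(P[:,2]<.085)&(np.hypot(P[:,0]-world(cs,u,v,.05)[0],P[:,1]-world(cs,u,v,.05)[1])<.075)]
    plane=top[np.abs(top[:,2]-.045)<.003]
    q=np.array([world(cs,x,y,.045)[:2] for x,y in top[top[:,2]>.0425][:,3:]])
    r=cv2.minAreaRect(plane[:,:2].astype(np.float32)); print(n,'plane z',plane[:,2].mean().round(4),'rect',np.round(r[0],4),np.round(r[1],4),round(r[2],1))
    hi=top[top[:,2]>(.066 if n!='switch' else .0525)]
    print('  high n',len(hi),hi[:,:3].mean(0).round(4),'px',hi[:,3:].mean(0).round(1),'min/max',hi[:,:3].min(0).round(3),hi[:,:3].max(0).round(3))
# corners from enlarged scene crops
C={'switch':((277,198),[(120,42),(222,97),(133,192),(30,140)]),'clamp':((353,268),[(131,20),(243,103),(137,216),(22,129)])}
for n,((u,v),cc) in C.items():
    W=np.array([world(cs,u-26+x/5-.4,v-26+y/5-.4,.045)[:2] for x,y in cc]); print(n,W.round(4).tolist(),W.mean(0).round(4))
    print('  edges',[(round(float(np.hypot(*d)),3),round(float(np.arctan2(d[1],d[0])),2)) for d in np.roll(W,-1,0)-W])
print('line',world(cs,277-26+107/5,198-26+119/5,.062).round(4),'side line',world(cd,241-26+152/5,216-26+77/5,.062).round(4))
for n,c,u,v,R in (('rock',cs,277,198,22),('rock',cd,241,216,22),('mush',cs,353,262,20),('mush',cd,207,161,14)):
    g=c['pixels'][v-R:v+R,u-R:u+R].max(2); m=(g<(62 if c is cs else 45)).astype(np.uint8)
    k,l,st,ce=cv2.connectedComponentsWithStats(m); i=1+st[1:,4].argmax()
    print(n,st[i],(ce[i]+[u-R,v-R]).round(1),world(c,*(ce[i]+[u-R,v-R]),.056 if n=='rock' else .069).round(4))
E
python3 m.py
```

```text
switch plane z 0.0449 rect [ 0.4289 -0.0078] [0.1017 0.0801] 10.3
  high n 186 [ 0.4365 -0.0049  0.0578] px [274.8 194. ] min/max [ 0.398 -0.027  0.053] [0.465 0.014 0.067]
valve plane z 0.045 rect [0.6577 0.1261] [0.1011 0.0798] 20.1
  high n 30 [0.6573 0.1261 0.0677] px [248.7 270.5] min/max [0.649 0.118 0.066] [0.666 0.134 0.07 ]
clamp plane z 0.0447 rect [0.4506 0.2806] [0.0996 0.078 ] 2.1
  high n 308 [0.4524 0.2818 0.0709] px [354.8 259.9] min/max [0.424 0.255 0.066] [0.478 0.307 0.077]
switch [[0.3916, -0.0494], [0.3794, 0.0189], [0.4641, 0.0323], [0.4794, -0.0321]] [ 0.4286 -0.0076]
  edges [(0.069, 1.75), (0.086, 0.16), (0.066, -1.34), (0.089, -2.95)]
clamp [[0.4062, 0.2449], [0.4048, 0.3137], [0.4926, 0.3168], [0.4958, 0.2482]] [0.4498 0.2809]
  edges [(0.069, 1.59), (0.088, 0.04), (0.069, -1.52), (0.09, -3.1)]
line [ 0.4486 -0.0023  0.062 ] side line [ 0.4479 -0.0051  0.062 ]
rock [  8   8  26  22 271] [275.9 194.6] [ 0.4349 -0.0022  0.056 ]
rock [ 10  11  23  15 180] [240.2 211.6] [ 0.4218 -0.0169  0.056 ]
mush [ 11  10  21  18 297] [354.  260.6] [0.4543 0.2812 0.069 ]
mush [  6   8  15  11 110] [206.3 160.3] [0.4467 0.2795 0.069 ]
```

Measurements agree with the given sizes:

| Target | Position (m) | Yaw | Height check |
|---|---|---|---|
| switch_box | (0.429, -0.008) | 10° | top at 45 mm |
| Rocker press point | (0.4525, -0.0035) | – | – |
| Plunger | (0.657, 0.126) | – | top at 68–69 mm |
| Mushroom | (0.451, 0.281) | – | top at about 72 mm |

I'll shut the fingers, align with the switch_box and travel at height.

{"name": "arm_command", "arguments": {
  "series": [
    [[0,0,0],[0,0,-6.1],0],
    [[0,0,0],[0,0,-6.1],0],
    [[0,0,0],[0,0,-6.1],0],
    [[0,0,0],[0,0,-6.1],0],
    [[-9,-35,0],[0,0,0],0],
    [[-9,-35,0],[0,0,0],0],
    [[-9,-35,0],[0,0,0],0],
    [[-9,-35,0],[0,0,0],0],
    [[-9,-35,0],[0,0,0],0],
    [[-9,-35,0],[0,0,0],0],
    [[-9,-35,0],[0,0,0],0],
    [[-9,-35,0],[0,0,0],0],
    [[-9,-35,0],[0,0,0],0],
    [[-9,-35,0],[0,0,0],0],
    [[-9,-35,0],[0,0,0],0],
    [[-9,-35,0],[0,0,0],0],
    [[-9,-35,0],[0,0,0],0],
    [[-9,-35,0],[0,0,0],0],
    [[-9,-35,0],[0,0,0],0],
    [[-9,-35,0],[0,0,0],0]
  ]
}}

```text
t: 1.77
position: [0.4004, 0.1031, 0.2267]
orientation: [0.0, -0.089, 0.996, -0.0]
contact_force: [0.4, -0.1, 0.7]
grip_width: 0.0004
grasp_force: 0.0
```

```bash
cat > go.py <<'E'
import sys
from h import *
from scipy.spatial.transform import Rotation as Ro
s=bot.get_obs(); R=Ro.from_quat(np.roll(s['orientation'],-1)).as_matrix()
g=np.array(list(map(float,sys.argv[1:4])))
print('t',s['t'],'pos',s['position'].round(4),'F',s['contact_force'].round(1),'w',round(s['grip_width'],4),'tilt',R[:,2].round(3),'y ang',np.degrees(np.arctan2(R[1,1],R[0,1])).round(1))
print('tool shift mm',(1000*R.T@(g-s['position'])).round(1))
E
python3 go.py .4525 -.0035 .1
```

```text
t 1.7667 pos [0.4004 0.1031 0.2267] F [ 0.4 -0.1  0.7] w 0.0004 tilt [ 0. -0. -1.] y ang 100.3
tool shift mm [ -32.3 -114.2  126.7]
```

{"name": "arm_command", "arguments": {
  "series": [
    [[-8,-28,0],[0,0,0],0],
    [[-8,-28,0],[0,0,0],0],
    [[-8,-28,0],[0,0,0],0],
    [[-8,-28,0],[0,0,0],0],
    [[0,0,30],[0,0,0],0],
    [[0,0,30],[0,0,0],0],
    [[0,0,30],[0,0,0],0],
    [[0,0,30],[0,0,0],0],
    [[0,0,0],[0,0,0],0],
    [[0,0,0],[0,0,0],0],
    [[0,0,0],[0,0,0],0]
  ]
}}

```text
t: 2.68
position: [0.4524, 0.0005, 0.1078]
orientation: [0.0, -0.09, 0.996, 0.0]
contact_force: [0.7, 0.2, 0.4]
grip_width: 0.0006
grasp_force: 0.0
```

```bash
python3 go.py .4525 -.0035 .052; python3 - <<'E'
from h import *
a=[]
for n in('scene','side'):
    c=bot.read_camera(n); a.append(c['pixels'][:,:,::-1])
u,v=(275,180);w,x=(243,195)
A=cv2.resize(np.ascontiguousarray(a[0][v-45:v+45,u-45:u+45]),(390,390));B=cv2.resize(np.ascontiguousarray(a[1][x-45:x+45,w-45:w+45]),(390,390))
cv2.imwrite('pics/r1.png',np.hstack([A,B]))
E
```

```text
t 2.6833 pos [0.4524 0.0005 0.1078] F [0.7 0.2 0.4] w 0.0006 tilt [ 0.001  0.    -1.   ] y ang 100.3
tool shift mm [ 0.6 -4.  55.8]
```

View pics/r1.png

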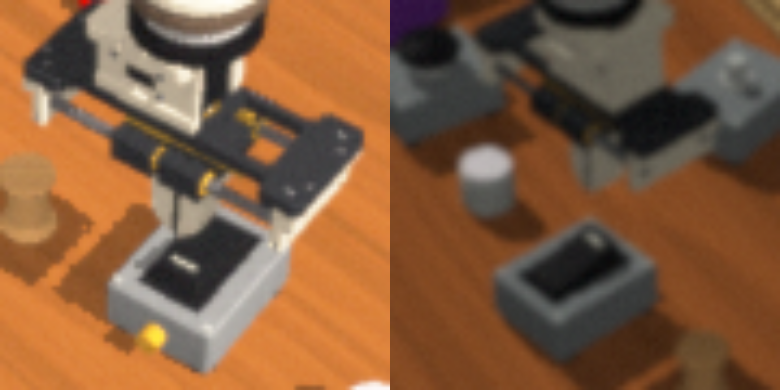

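The shut fingers stand above the white-line half of the rocker (line at (185,262) in the left crop), and the white-line end is still raised. Pressing now.

{"name": "arm_command", "arguments": {
  "series": [
    [[0,-4,10],[0,0,0],0],
    [[0,0,10],[0,0,0],0],
    [[0,0,10],[0,0,0],0],
    [[0,0,8],[0,0,0],0],
    [[0,0,4],[0,0,0],0],
    [[0,0,3],[0,0,0],0],
    [[0,0,3],[0,0,0],0],
    [[0,0,3],[0,0,0],0],
    [[0,0,3],[0,0,0],0],
    [[0,0,0],[0,0,0],0],
    [[0,0,0],[0,0,0],0],
    [[0,0,0],[0,0,0],0]
  ]
}}

```text
t: 3.78
position: [0.4533, -0.0034, 0.0531]
orientation: [0.001, -0.089, 0.996, 0.0]
contact_force: [3.8, 1.5, 4.3]
grip_width: 0.0003
grasp_force: 1.9
```

```bash
python3 go.py .4525 -.0035 .052
```

```text
t 3.7833 pos [ 0.4533 -0.0034  0.0531] F [3.8 1.5 4.3] w 0.0003 tilt [ 0.002  0.    -1.   ] y ang 100.3
tool shift mm [0.8 0.  1.1]
```

{"name": "arm_command", "arguments": {
  "series": [
    [[0,0,1],[0,0,0],0],
    [[0,0,1],[0,0,0],0],
    [[0,0,1],[0,0,0],0],
    [[0,0,0],[0,0,0],0],
    [[0,0,0],[0,0,0],0]
  ]
}}

```text
t: 4.2
position: [0.4536, -0.0034, 0.0519]
orientation: [0.001, -0.089, 0.996, -0.0]
contact_force: [-2.3, 0.5, 26.0]
grip_width: 0.0005
grasp_force: 12.8
```

The rocker is at its stop: 26 N, tip at 52 mm. I'll lift, go over the plunger and check the rocker.

{"name": "arm_command", "arguments": {
  "series": [
    [[0,0,-5],[0,0,0],0],
    [[0,0,-15],[0,0,0],0],
    [[0,0,-20],[0,0,0],0],
    [[0,0,-20],[0,0,0],0],
    [[-28,11,0],[0,0,0],0],
    [[-28,11,0],[0,0,0],0],
    [[-28,11,0],[0,0,0],0],
    [[-28,11,0],[0,0,0],0],
    [[-28,11,0],[0,0,0],0],
    [[-28,12,0],[0,0,0],0],
    [[-28,12,0],[0,0,0],0],
    [[-28,12,0],[0,0,0],0],
    [[0,0,0],[0,0,0],0],
    [[0,0,0],[0,0,0],0],
    [[0,0,0],[0,0,0],0]
  ]
}}

```text
t: 5.45
position: [0.6544, 0.1247, 0.1081]
orientation: [-0.002, -0.089, 0.996, -0.001]
contact_force: [-1.1, -0.7, -0.5]
grip_width: 0.0003
grasp_force: 0.0
```

```bash
python3 go.py .6573 .1261 .057; python3 - <<'E'
from h import *
c=bot.read_camera('scene'); d=bot.read_camera('side')
# rocker face slope: heights along box x through the centre
for cc,(u,v) in ((c,(276,198)),):
    P=np.array([world(cc,x,y) for y in range(v-30,v+30) for x in range(u-30,u+30) if cc['z_map'][y,x]>0])
    yw=np.radians(10.3);D=P[:,:2]-[.4289,-.0078];a=D@[np.cos(yw),np.sin(yw)];b=D@[-np.sin(yw),np.cos(yw)]
    m=(abs(a)<.028)&(abs(b)<.012)&(P[:,2]>.046); f=np.polyfit(a[m],P[m,2],1); print('slope',f, m.sum())
a,b=c['pixels'][:,:,::-1],d['pixels'][:,:,::-1]
A=cv2.resize(np.ascontiguousarray(a[175:305,205:335]),(390,390));B=cv2.resize(np.ascontiguousarray(b[110:240,205:335]),(390,390))
cv2.imwrite('pics/p1.png',np.hstack([A,B]))
E
```

```text
t 5.45 pos [0.6544 0.1247 0.1081] F [-1.1 -0.7 -0.5] w 0.0003 tilt [-0.004 -0.002 -1.   ] y ang 100.2
tool shift mm [-3.4  0.9 51.1]
slope [-0.20259273  0.05652105] 156
```

View pics/p1.png

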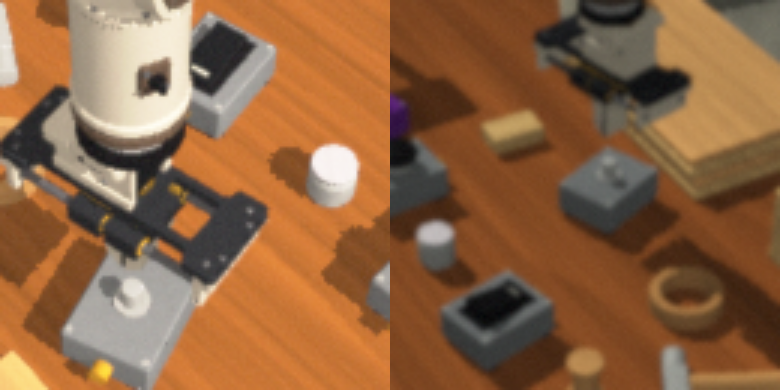

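The rocker face now slopes -0.20, about 0.42 rad of tip, so it is over; switch_box is undisturbed. The fingers are above the plunger (left crop (130,290)). Pressing it now.

{"name": "arm_command", "arguments": {
  "series": [
    [[-3,1,10],[0,0,0],0],
    [[0,0,10],[0,0,0],0],
    [[0,0,10],[0,0,0],0],
    [[0,0,6],[0,0,0],0],
    [[0,0,3],[0,0,0],0],
    [[0,0,3],[0,0,0],0],
    [[0,0,3],[0,0,0],0],
    [[0,0,3],[0,0,0],0],
    [[0,0,2],[0,0,0],0],
    [[0,0,0],[0,0,0],0],
    [[0,0,0],[0,0,0],0],
    [[0,0,0],[0,0,0],0]
  ]
}}

```text
t: 6.55
position: [0.6599, 0.1277, 0.0599]
orientation: [0.001, -0.089, 0.996, 0.0]
contact_force: [0.1, 0.7, -0.2]
grip_width: 0.0004
grasp_force: 0.0
```

{"name": "arm_command", "arguments": {
  "series": [
    [[2,0,1],[0,0,0],0],
    [[0,0,1],[0,0,0],0],
    [[0,0,1],[0,0,0],0],
    [[0,0,1],[0,0,0],0],
    [[0,0,1],[0,0,0],0],
    [[0,0,0],[0,0,0],0],
    [[0,0,0],[0,0,0],0]
  ]
}}

```text
t: 7.13
position: [0.6585, 0.1274, 0.0572]
orientation: [0.001, -0.089, 0.996, 0.0]
contact_force: [-2.8, 0.2, 14.4]
grip_width: 0.0008
grasp_force: 7.1
```

```bash
python3 go.py .6573 .1261 .057
```

```text
t 7.1333 pos [0.6585 0.1274 0.0572] F [-2.8  0.2 14.4] w 0.0008 tilt [ 0.002  0.001 -1.   ] y ang 100.3
tool shift mm [ 1.4 -1.1  0.2]
```

The plunger hit its stop at tip height 57 mm with 14 N. Lifting and moving over to the mushroom.

{"name": "arm_command", "arguments": {
  "series": [
    [[0,0,-5],[0,0,0],0],
    [[0,0,-15],[0,0,0],0],
    [[0,0,-20],[0,0,0],0],
    [[0,0,-20],[0,0,0],0],
    [[22,23,0],[0,0,0],0],
    [[22,23,0],[0,0,0],0],
    [[22,23,0],[0,0,0],0],
    [[22,23,0],[0,0,0],0],
    [[22,24,0],[0,0,0],0],
    [[22,24,0],[0,0,0],0],
    [[22,24,0],[0,0,0],0],
    [[22,24,0],[0,0,0],0],
    [[0,0,0],[0,0,0],0],
    [[0,0,0],[0,0,0],0],
    [[0,0,0],[0,0,0],0]
  ]
}}

```text
t: 8.38
position: [0.4512, 0.2805, 0.1152]
orientation: [0.0, -0.09, 0.996, -0.0]
contact_force: [0.8, 0.1, 0.6]
grip_width: 0.0007
grasp_force: 0.0
```

```bash
python3 go.py .451 .281 .065; python3 - <<'E'
from h import *
c=bot.read_camera('scene'); d=bot.read_camera('side')
P=np.array([world(c,x,y) for y in range(255,290) for x in range(230,268) if c['z_map'][y,x]>0])
m=(np.hypot(P[:,0]-.6573,P[:,1]-.1261)<.008); print('plunger top z',np.percentile(P[m,2],[50,75,90,98]).round(4))
a,b=c['pixels'][:,:,::-1],d['pixels'][:,:,::-1]
A=cv2.resize(np.ascontiguousarray(a[180:310,235:365+10][:,:130+10]),(420,390));B=cv2.resize(np.ascontiguousarray(b[90:220,170:300]),(380,390))
cv2.imwrite('pics/m1.png',np.hstack([A,B]))
E
```

```text
t 8.3833 pos [0.4512 0.2805 0.1152] F [0.8 0.1 0.6] w 0.0007 tilt [ 0.001 -0.    -1.   ] y ang 100.3
tool shift mm [ 0.2  0.6 50.2]
plunger top z [0.0568 0.0578 0.0588 0.0594]
```

View pics/m1.png

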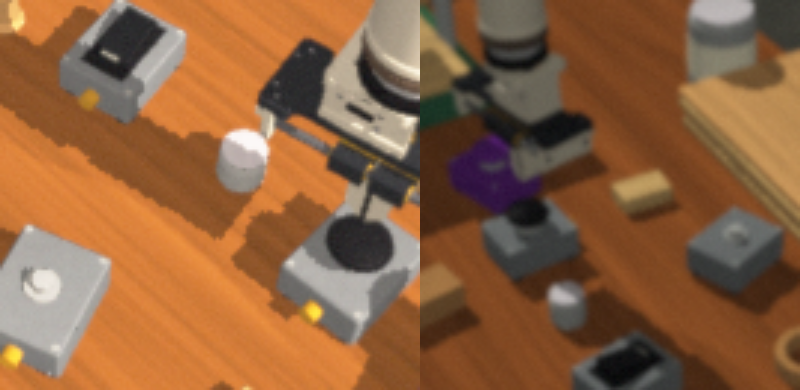

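The plunger top is at 57 mm, so it is in, the rocker is still over, and the fingers are above the mushroom (left crop (360,243)). Pressing and holding.

{"name": "arm_command", "arguments": {
  "series": [
    [[0,0,10],[0,0,0],0],
    [[0,0,10],[0,0,0],0],
    [[0,0,10],[0,0,0],0],
    [[0,0,6],[0,0,0],0],
    [[0,0,3],[0,0,0],0],
    [[0,0,3],[0,0,0],0],
    [[0,0,3],[0,0,0],0],
    [[0,0,3],[0,0,0],0],
    [[0,0,2],[0,0,0],0],
    [[0,0,1],[0,0,0],0],
    [[0,0,0],[0,0,0],0],
    [[0,0,0],[0,0,0],0],
    [[0,0,0],[0,0,0],0],
    [[0,0,0],[0,0,0],0]
  ]
}}

```text
t: 9.65
position: [0.4505, 0.2804, 0.0651]
orientation: [-0.0, -0.089, 0.996, -0.0]
contact_force: [-5.1, -4.8, 14.4]
grip_width: 0.0003
grasp_force: 7.5
```

{"name": "arm_command", "arguments": {
  "series": [
    [[0,0,0.5],[0,0,0],0],
    [[0,0,0],[0,0,0],0],
    [[0,0,0],[0,0,0],0],
    [[0,0,0],[0,0,0],0],
    [[0,0,0],[0,0,0],0],
    [[0,0,0],[0,0,0],0]
  ]
}}

```text
t: 10.15
position: [0.4505, 0.2804, 0.065]
orientation: [-0.0, -0.089, 0.996, -0.0]
contact_force: [-7.1, -5.0, 19.8]
grip_width: 0.0005
grasp_force: 9.4
```

```bash
python3 go.py .451 .281 .065; python3 -c "
from plant import bot
print(bot.finish_job())"
```

```text
t 10.15 pos [0.4505 0.2804 0.065 ] F [-7.1 -5.  19.8] w 0.0005 tilt [-0.    -0.001 -1.   ] y ang 100.3
tool shift mm [-0.6  0.5  0. ]
the job is handed in; nothing more can be done
None
```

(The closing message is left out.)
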